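# Lock the slide-carrier plate onto a microscope stage

## Task

Refit the slide-carrier plate on the microscope stage: take it by its black grip, lower it flat over the two brass screw heads so that they pass through the wide ends of its keyholes, then slide it along the stage until it is fully home under the heads and the red latch springs up behind it. Feel your way and do not force it: the screws may be set some way forward or back. Let go of it when it is locked, and leave the screwdriver, the slide box and the jar where they are.

Things in the scene. Friction and masses are not known exactly. Their poses are not given: they have to be found in the camera images.
- stage: Microscope stage unit, limb and head taken off, fixed to the table: white base 190 x 150 mm under a black square stage 160 x 160 mm whose flat top is 62 mm above the table. Origin: centre of the underside, z up. The plate locks by sliding to its -x. Two brass screws on the top share one x, anywhere from -16 to +16 mm in this frame: this pose does NOT tell it (see it or feel it).
- stage_mid (a point): Centre of the stage's top face, axes as the stage. The screws stand at y = +40 and -40 mm, x unknown within 16 mm either way (the bar that carries screws and latch is clamped there). Shank 5 mm across; head 12 mm across, its underside 6 mm and its top 9.5 mm above the stage top.
- plate_grip (a point): Centre of the black upright grip of the loose aluminium plate (about 0.2 kg), 23 mm above the plate's underside, over the plate's middle. The grip is 14 mm thick along the plate's x, 44 mm long along its y and rises from 4 to 42 mm above the underside. Its height above the table when the plate lies flat on the stage: 85 mm; when it lies on top of the screw heads: 94.5 mm.
- plate_middle (a point): Middle of the plate, 76 (x) by 120 (y) by 4 mm, half-way through. Keyholes at y = +40 and -40 mm: a wide end 16 mm across centred at x = -12 mm, then a slot 8 mm wide to +x, ending at x = +8.5. Plate x goes along stage x. Wide ends over the screws: this point is 12 mm to +x of the screws; fully home (shanks at the slot ends): 6 mm to -x of them, a slide of 18 mm to the stage's -x.
- plate_nose (a point): Middle of the plate's leading (-x) edge, 38 mm from its middle, half-way through the thickness; a red stripe on the plate marks this edge.
- latch (a joint): Red spring latch on the stage, 24 mm wide, 8 mm long, centred 37.5 mm to +x of the screws. 0 = up, 4 mm above the stage; grows as it is pressed (m; 0.004 = flush, at most 0.005). The plate lowered over the heads presses it flush (about 2.4 N); it springs up to 0 behind the plate's trailing edge 1.5 mm before the slot ends are reached, and stays up.
- screwdriver: Screwdriver, 160 mm long, lying on the mat beside the plate. Leave it alone.
- slide_box: Closed blue slide box, 100 x 50 x 32 mm, on the table between the mat and the stage unit; origin at the centre of its underside. Leave it alone.
- stain_jar: Amber jar, 40 mm across, 70 mm tall, standing between the mat and the stage unit; origin at the centre of its underside. Leave it alone.
Not all that is in view belongs to the job. What is shaped like the part that bears plate_grip but turquoise is not meant.

How it is judged:
By the outcome, as a careful person would: the job done as asked, in the order asked, and still so for the second after the job is handed in, with the robot touching nothing.
It also fails if it takes over 64 s, if anything falls off the work surface, if the arm or the gripper's body presses on something with over 40 N, if the wrist force passes 120 N, or if a joint passes its speed limit or range.

## Robot

A 6-joint arm with a two-finger parallel gripper is mounted at the origin on the work surface. World frame = base frame: x ahead of the robot, y to its left, z up, the work surface at z = 0. Lengths are in m, angles in rad, forces in N, time in s.
With the tool pointing down it reaches from about 0.25 to 0.775 m from the base axis. Payload 4 kg.
Tool frame: the origin (TCP) lies at the very end of the fingers, on their centre line; the grasp point (between the pads) lies 19 mm behind it; z points along the fingers, y is the line along which they close (so a half turn about z gives the same grasp; the last joint's range is limited). The gripper opens to 94 mm and grips with 3 to 60 N. Pads are 16 mm wide; open, the fingers measure 119 mm over their backs; the gripper's body (75 mm by 177 mm) begins 78 mm behind the grasp point.
Start: joints at [1.22, 0.087, 1.371, -0, 1.684, -0.103], TCP at [0.135, 0.533, 0.206] pointing down, gripper open.
Joint ranges: [-3.1, 3.1], [-0.76, 2.03], [0.27, 2.55], [-1.08, 4.22], [0.17, 2.65], [-2.57, 2.57]. Speed limits (rad/s): [2.79, 2.79, 3.14, 3.14, 3.14, 3.14].

## Interface

Orientations are given as [roll, pitch, yaw] about the fixed x, y, z axes, in that order (R = Rz(yaw) Ry(pitch) Rx(roll)).
In Python, from bench import robot gives the robot as it stands. The module is installed in compiled form; this text tells all that it offers.
- The arm moves only by the tool move_arm, never from a script. Its argument "deltas" is one flat list of numbers, 7 for each row, row after row: the turn, a rotation vector about the tool's x, y, z in rad, then the shift along the tool's x, y, z in cm, then the closure, from -1 (fully open) to 1 (shut). A call has 1 to 8 rows; each row is the pose to reach, as a shift and turn from the pose commanded when the call began, along the tool's axes at that moment; what a row does not reach only later rows make up. A row lasts 1/10 s, in which the tool goes at most 50 mm and 8.59 degrees, less where a joint would pass 70% of its speed; a pose out of reach is approached as far as the arm can. A call with a gripper value outside its range is refused whole. The fingers move at their own pace and stop on an object; the grip force is fixed at half the most. Time passes only in rows, so rows that repeat a pose let the fingers close. It gives the time, the measured TCP pose, the force, the opening and the grip force at its end, in the units of the state.
- robot.get_obs(): the state, without advancing time (a new reading comes with each control period).
- robot.snapshot(name): name is "side" or "top"; returns a dict with "image" (384x512x3 uint8, red, green, blue), "depth" (384x512 float32, m along the optical axis (not along the pixel's ray), 0 where there is no reading), "fov_y" (degrees; the focal length in pixels is half the picture's height over the tangent of half this angle, whatever the lens; pixels are square), "cx", "cy" (the principal point, pixels), "origin" and "orientation" of the camera in the world. Camera axes: x right, y up, looking along -z (the intrinsics and any distortion apply to the point x, -y, -z); pixel columns grow to the right and rows downward; lengths in m; the calibration is good to about 2 mm. A picture is of the moment at which its call begins.
- robot.close_job(): hands the job in; it is judged then, once.
The state is a dict: "time": time; "joint_positions": joint angles; "qvel": joint speeds; "joint_torque": joint torques, N m; "tool_pos": TCP position; "ee_rot": TCP orientation; "wrist_force": force on the tool from outside, world axes, zero at the start; "wrist_torque": the same for the moment, N m; "width": finger opening in m; "finger_force": force on a finger pad.
Only numpy, scipy, OpenCV 4.12 (cv2) and the standard library are available. Lean on these libraries where they do the work, as an engineer would, in place of code of your own. Each camera call takes 0.05 s, during which the arm holds its last target. There are 200 camera calls.

## Working session

There is one attempt and no reset: what is moved stays moved. The work goes in short steps, Python scripts to look and compute and a tool call to move; the robot and the scene stay as the last step left them, time stands still between calls to the robot, and variables do not carry over. Pictures are saved under pics/ and viewed, at most 10 in all, crops included, and the job is handed in when it is done.

Besides the shell and the picture viewer there is one more tool, called after "Call:" as a command line: name --argument value ..., lists and objects as JSON in quotes. move_arm: Moves the arm, as the interface text tells. Its arguments: {"type":"object","properties":{"deltas":{"type":"array","items":{"type":"number"}}},"required":["deltas"]}

```bash
mkdir -p pics; cat > h.py <<'E'
import numpy as np, cv2
from bench import robot
from scipy.spatial.transform import Rotation as R
def snap(n,f=None):
    s=robot.snapshot(n)
    if f: cv2.imwrite('pics/'+f,s['image'][:,:,::-1])
    np.savez('last_'+n+'.npz',**s); return s
def cloud(s):
    h,w=s['depth'].shape; f=h/2/np.tan(np.radians(s['fov_y'])/2)
    u,v=np.meshgrid(np.arange(w),np.arange(h)); d=s['depth']
    p=np.stack([(u-s['cx'])/f*d,-(v-s['cy'])/f*d,-d],-1)
    o=np.array(s['orientation']); M=o if o.shape==(3,3) else R.from_euler('xyz',o).as_matrix()
    return p@M.T+np.array(s['origin'])
E
python3 - <<'E'
from h import *
for n in('top','side'):
    s=snap(n,n+'0.png'); print({k:v for k,v in s.items() if k not in('image','depth')})
print(robot.get_obs())
E
```

```text
{'fov_y': 56.43150241125175, 'cx': 262.40617614294405, 'cy': 198.2808072684807, 'origin': array([0.36219031, 0.0532977 , 1.05048229]), 'orientation': array([ 0.0879594 ,  0.02756508, -1.57232462])}
{'fov_y': 45.709194676775034, 'cx': 254.44296022207342, 'cy': 187.52451468373965, 'origin': array([-0.33639911, -0.71278604,  0.78109619]), 'orientation': array([ 1.01306998, -0.01280079, -0.79351933])}
{'time': 0.1, 'joint_positions': array([ 1.21988978e+00,  8.79093620e-02,  1.37209471e+00, -1.18303824e-05,
        1.68360092e+00, -1.03148178e-01]), 'qvel': array([ 6.24268282e-04, -2.68092383e-03, -5.41699288e-03, -5.45734093e-04,
       -1.11640953e-03,  3.78603224e-05]), 'joint_torque': array([ 2.87215342e-03, -3.41256666e+01, -3.03300226e+01,  7.19957566e-02,
        3.04265111e-02, -8.12862140e-05]), 'tool_pos': array([0.134741  , 0.53273123, 0.20441004]), 'ee_rot': array([-3.13958980e+00, -1.95505474e-04,  2.89383277e+00]), 'wrist_force': array([-0.48306795, -0.08358487, -0.10371016]), 'wrist_torque': array([ 0.01520542,  0.00185863, -0.03842132]), 'finger_force': 0.0, 'width': 0.09354826679877982}
```

View pics/top0.png

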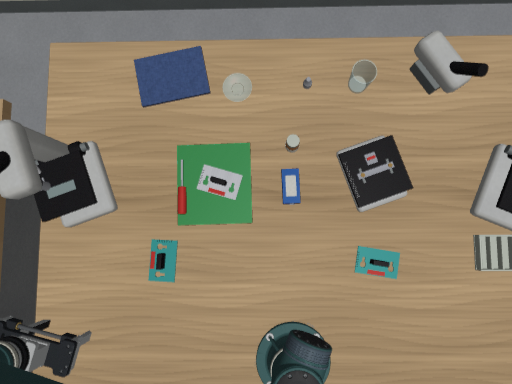

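View pics/side0.png

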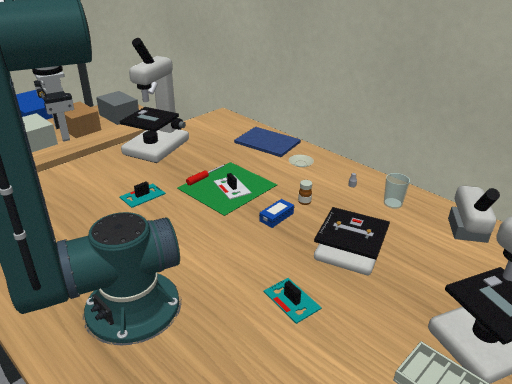

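```bash
python3 - <<'E'
from h import *
s=dict(np.load('last_top.npz')); im=s['image'][:,:,::-1]
a=cv2.resize(im[150:220,165:260],None,fx=4,fy=4,interpolation=cv2.INTER_CUBIC)
b=cv2.resize(im[130:215,330:420],None,fx=4,fy=4,interpolation=cv2.INTER_CUBIC)
c=np.zeros((340,750,3),np.uint8); c[:280,:380]=a; c[:340,385:745]=b
cv2.imwrite('pics/crop.png',c)
P=cloud(s); rgb=s['image'].astype(int)
hsv=cv2.cvtColor(s['image'],cv2.COLOR_RGB2HSV)
def box(m,u0,u1,v0,v1):
    k=np.zeros(m.shape,bool);k[v0:v1,u0:u1]=1;return m&k
def rep(n,m):
    q=P[m]; q2=np.float32(q[:,:2]); r=cv2.minAreaRect(q2); print(n,m.sum(),'med',np.median(q,0).round(4),'rect',np.round(r[0],4),np.round(r[1],4),round(r[2],2))
z=P[:,:,2]
print('table z',np.median(z[300:330,100:200]))
grip=box((z>.025)&(rgb.sum(2)<150),195,245,160,203); rep('grip',grip); print(z[grip].max())
plate=box((hsv[...,1]<60)&(rgb.sum(2)>300),192,246,160,203); rep('plate',plate)
red=box((hsv[...,1]>120)&((hsv[...,0]<10)|(hsv[...,0]>170)),195,245,160,203); rep('redstripe',red)
st=box((z>.055)&(z<.08),325,425,125,220); rep('stage',st)
lt=box((hsv[...,1]>120)&((hsv[...,0]<10)|(hsv[...,0]>170)),355,390,145,170); rep('latch',lt)
br=box((hsv[...,1]>60)&(hsv[...,0]>12)&(hsv[...,0]<35)&(z>.055),345,410,150,190); rep('brass',br)
bx=box((hsv[...,0]>100)&(hsv[...,0]<125)&(hsv[...,1]>120),275,305,160,210); rep('box',bx)
jar=box((z>.04),280,305,125,160); rep('jar',jar)
E
```

```text
table z 0.0001232047607584441
grip 71 med [0.5009 0.2069 0.0455] rect [0.4437 0.1351] [0.2298 0.0236] 50.96
1.0504822879021143
plate 838 med [0.5065 0.2045 0.0079] rect [0.4703 0.1491] [0.2721 0.0971] 61.17
redstripe 56 med [0.476  0.2169 0.0087] rect [0.4292 0.1427] [0.2226 0.0197] 58.19
stage 3336 med [ 0.5237 -0.2317  0.0623] rect [ 0.5247 -0.2325] [0.16   0.1613] 19.46
latch 18 med [ 0.5611 -0.2188  0.0666] rect [ 0.561  -0.2187] [0.0053 0.0216] 18.06
brass 48 med [ 0.5305 -0.2711  0.0686] rect [ 0.4298 -0.1457] [0.1051 0.4114] 30.54
box 334 med [0.487  0.0019 0.0322] rect [0.4478 0.0076] [0.0625 0.1837] 80.7
jar 171 med [ 0.6061 -0.0038  0.069 ] rect [0.4941 0.0141] [0.0361 0.2728] 80.99
```

View pics/crop.png

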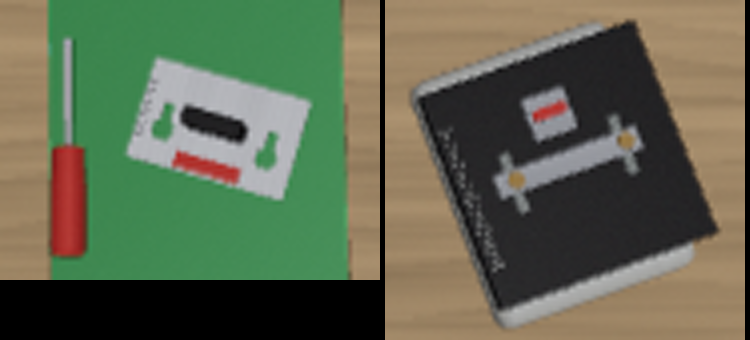

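The aluminium plate on the mat (top pixel 219,182; red stripe 216,191) fits the description. The look-alikes at (163,261) and (378,263) are turquoise, so they are not meant. The screws are at about (363,175) and (390,165), and the latch is at (367,158).

```bash
python3 - <<'E'
from h import *
s=dict(np.load('last_top.npz')); P=cloud(s); ok=s['depth']>0
rgb=s['image'].astype(int); hsv=cv2.cvtColor(s['image'],cv2.COLOR_RGB2HSV); z=P[...,2]
def box(m,u0,u1,v0,v1):
    k=np.zeros(m.shape,bool);k[v0:v1,u0:u1]=1;return m&k&ok
def rep(n,m):
    q=P[m]; r=cv2.minAreaRect(np.float32(q[:,:2])); print(n,m.sum(),'med',np.median(q,0).round(4),'zr',q[:,2].min().round(4),q[:,2].max().round(4),'rect',np.round(r[0],4),np.round(r[1],4),round(r[2],2)); return q
grip=rep('grip',box((z>.028)&(z<.08),195,245,160,203))
rep('plate',box((hsv[...,1]<60)&(rgb.sum(2)>300)&(z<.02),195,243,163,200))
rep('red',box((hsv[...,1]>120)&((hsv[...,0]<10)|(hsv[...,0]>170)),195,245,160,203))
rep('mat',box((hsv[...,0]>50)&(hsv[...,0]<75)&(hsv[...,1]>100),175,255,140,228))
br=box((hsv[...,1]>90)&(hsv[...,0]>12)&(hsv[...,0]<35)&(z>.055),345,410,155,188)
n,l,st,c=cv2.connectedComponentsWithStats(br.astype(np.uint8))
S=[]
for i in range(1,n):
    if st[i,4]>5: q=P[l==i]; S.append(q[:,:2].mean(0)); print('screw',c[i],st[i,4],q.mean(0).round(4),q[:,2].max())
if len(S)==2:
    d=S[0]-S[1]; print('dist',np.linalg.norm(d),'mid',(S[0]+S[1])/2,'yaw y-axis',np.degrees(np.arctan2(d[1],d[0]))%180-90)
rep('box',box((z>.028),275,305,162,210))
rep('jar',box((z>.06),280,305,130,160))
print(s['image'][130:134,340])
E
```

```text
grip 85 med [0.5032 0.2072 0.0454] zr 0.0295 0.049 rect [0.5033 0.2093] [0.0443 0.0138] 73.64
plate 828 med [0.5084 0.2066 0.0078] zr -0.0017 0.0179 rect [0.5044 0.2094] [0.1214 0.078 ] 73.93
red 55 med [0.476  0.2181 0.0087] zr 0.005 0.0123 rect [0.4756 0.2177] [0.0476 0.01  ] 72.71
mat 4434 med [0.4999 0.2261 0.004 ] zr -0.0021 0.011 rect [0.5005 0.2265] [0.2374 0.2188] 1.68
screw [389.63636364 164.90909091] 11 [ 0.5391 -0.2691  0.0715] 0.07377274465474071
screw [362.5 174.5] 12 [ 0.5129 -0.1945  0.0717] 0.07529784430304698
dist 0.07906749815094673 mid [ 0.52602567 -0.23178581] yaw y-axis 19.319267516579842
box 591 med [ 4.871e-01 -2.000e-04  3.250e-02] zr 0.028 0.0375 rect [0.4877 0.0005] [0.0993 0.0497] 2.08
jar 140 med [ 0.6089 -0.0052  0.0694] zr 0.0614 0.0736 rect [ 0.6109 -0.0054] [0.0363 0.0337] 0.07
[[164 139 106]
 [163 138 106]
 [158 134 102]
 [160 136 103]]
```

Call:
move_arm --deltas '[0, 0, 1.05, -30, -15, 2, 0.2, 0, 0, 1.05, -30, -15, 2, 0.2, 0, 0, 1.05, -30, -15, 2, 0.2, 0, 0, 1.05, -30, -15, 2, 0.2, 0, 0, 1.05, -30, -15, 2, 0.2, 0, 0, 1.05, -30, -15, 2, 0.2, 0, 0, 1.05, -30, -15, 2, 0.2, 0, 0, 1.05, -30, -15, 2, 0.2]'

```text
time: 0.9
tool_pos: [0.3914, 0.311, 0.1843]
ee_rot: [-3.14, 0.002, 1.836]
wrist_force: [0.1, 1.2, 0.2]
width: 0.0383
finger_force: 0.0
```

```bash
cat >> h.py <<'E'
def to(x,y,z,yawdeg):
    o=robot.get_obs(); M=R.from_euler('xyz',o['ee_rot']); T=R.from_euler('xyz',[np.pi,0,np.radians(yawdeg)])
    print('pos',o['tool_pos'].round(4),'rpy',np.degrees(o['ee_rot']).round(2),'F',o['wrist_force'].round(1),'w',round(o['width'],4),'t',o['time'])
    print('turn',(M.inv()*T).as_rotvec().round(3),'cm',(M.inv().apply(np.array([x,y,z])-o['tool_pos'])*100).round(2))
E
python3 -c "
from h import *
to(.504,.2094,.09,73.8)"
```

```text
pos [0.3914 0.311  0.1843] rpy [-1.7993e+02  1.2000e-01  1.0519e+02] F [0.1 1.2 0.2] w 0.0383 t 0.9
turn [-0.001  0.002  0.548] cm [-12.73   8.22   9.44]
```

Call:
move_arm --deltas '[0, 0, 0.548, -12.7, 8.2, 9.3, 0.2, 0, 0, 0.548, -12.7, 8.2, 9.3, 0.2, 0, 0, 0.548, -12.7, 8.2, 9.3, 0.2, 0, 0, 0.548, -12.7, 8.2, 9.3, 0.2, 0, 0, 0.548, -12.7, 8.2, 9.3, 0.2, 0, 0, 0.548, -12.7, 8.2, 9.3, 0.2, 0, 0, 0.548, -12.7, 8.2, 9.3, 0.2]'

```text
time: 1.6
tool_pos: [0.5018, 0.2155, 0.0935]
ee_rot: [3.141, -0.001, 1.299]
wrist_force: [-0.7, 0.3, 0.7]
width: 0.0376
finger_force: 0.0
```

```bash
python3 -c "
from h import *
to(.504,.2094,.013,73.8)"
```

```text
pos [0.5018 0.2155 0.0935] rpy [ 1.7996e+02 -8.0000e-02  7.4420e+01] F [-0.7  0.3  0.7] w 0.0376 t 1.6
turn [ 0.001 -0.001  0.011] cm [-0.54  0.37  8.05]
```

Call:
move_arm --deltas '[0, 0, 0.011, -0.5, 0.4, 3.0, 0.2, 0, 0, 0.011, -0.5, 0.4, 5.0, 0.2, 0, 0, 0.011, -0.5, 0.4, 6.5, 0.2, 0, 0, 0.011, -0.5, 0.4, 7.3, 0.2, 0, 0, 0.011, -0.5, 0.4, 7.8, 0.2, 0, 0, 0.011, -0.5, 0.4, 7.8, 0.2, 0, 0, 0.011, -0.5, 0.4, 7.8, 0.2]'

```text
time: 2.3
tool_pos: [0.5053, 0.2085, 0.0154]
ee_rot: [3.14, -0.001, 1.285]
wrist_force: [-1.3, -0.3, 0.4]
width: 0.0379
finger_force: 0.0
```

```bash
python3 -c "
from h import *
to(.504,.2094,.013,73.8); snap('top','top1.png')
s=snap('side'); im=s['image'][140:240,160:340,::-1]; cv2.imwrite('pics/c1.png',cv2.resize(im,None,fx=4,fy=4))"
```

```text
pos [0.5053 0.2085 0.0154] rpy [ 1.7992e+02 -6.0000e-02  7.3630e+01] F [-1.3 -0.3  0.4] w 0.0379 t 2.3
turn [ 0.001 -0.001 -0.003] cm [ 0.05 -0.15  0.24]
```

View pics/c1.png

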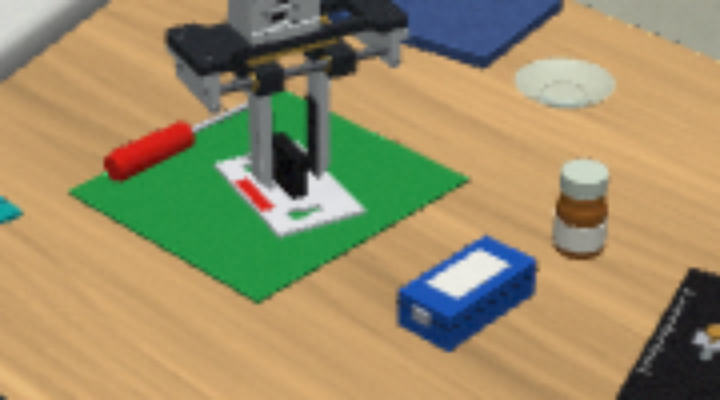

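The fingers straddle the grip (crop 290,165), with the screwdriver clear. I'll close now.

Call:
move_arm --deltas '[0, 0, 0, 0, -0.1, 0.2, 0.2, 0, 0, 0, 0, -0.1, 0.2, 1, 0, 0, 0, 0, -0.1, 0.2, 1, 0, 0, 0, 0, -0.1, 0.2, 1, 0, 0, 0, 0, -0.1, 0.2, 1, 0, 0, 0, 0, -0.1, 0.2, 1]'

```text
time: 3.0
tool_pos: [0.5039, 0.2084, 0.0126]
ee_rot: [3.141, -0.0, 1.285]
wrist_force: [0.9, 0.2, 0.5]
width: 0.0137
finger_force: 30.0
```

```bash
python3 -c "
from h import *
to(.504,.2094,.013,73.8);print(robot.get_obs()['finger_force'])"
```

```text
pos [0.5039 0.2084 0.0126] rpy [ 1.7998e+02 -1.0000e-02  7.3610e+01] F [0.9 0.2 0.5] w 0.0137 t 3.0
turn [ 0.    -0.    -0.003] cm [ 0.1  -0.02 -0.04]
29.999987483024597
```

Call:
move_arm --deltas '[0, 0, 0, 0, 0, -2, 1, 0, 0, 0, 0, 0, -5, 1, 0, 0, 0, 0, 0, -9, 1, 0, 0, 0, 0, 0, -13, 1, 0, 0, 0, 0, 0, -16, 1, 0, 0, 0, 0, 0, -16, 1, 0, 0, 0, 0, 0, -16, 1]'

```text
time: 3.7
tool_pos: [0.5033, 0.2083, 0.1715]
ee_rot: [-3.141, 0.0, 1.285]
wrist_force: [0.5, -0.2, -3.5]
width: 0.0135
finger_force: 30.0
```

```bash
python3 -c "
from h import *
c=np.array([.5247,-.2325]);x=np.array([.943,.332])
p=np.array([.526,-.2318])+.012*x
print(p)
to(.52,.0,.175,91)
to(p[0],p[1],.175,109.4)
s=snap('top'); P=cloud(s); hsv=cv2.cvtColor(s['image'],cv2.COLOR_RGB2HSV); z=P[...,2]
s=snap('side'); cv2.imwrite('pics/c2.png',cv2.resize(s['image'][60:240,150:350,::-1],None,fx=3,fy=3))"
```

```text
[ 0.537316 -0.227816]
pos [0.5033 0.2083 0.1715] rpy [-1.7996e+02  2.0000e-02  7.3620e+01] F [ 0.5 -0.2 -3.5] w 0.0135 t 3.7
turn [-0.001  0.    -0.303] cm [-19.52   7.47  -0.35]
pos [0.5033 0.2083 0.1715] rpy [-1.7996e+02  2.0000e-02  7.3620e+01] F [ 0.5 -0.2 -3.5] w 0.0135 t 3.7
turn [-0.001  0.    -0.625] cm [-40.89  15.56  -0.35]
```

View pics/c2.png

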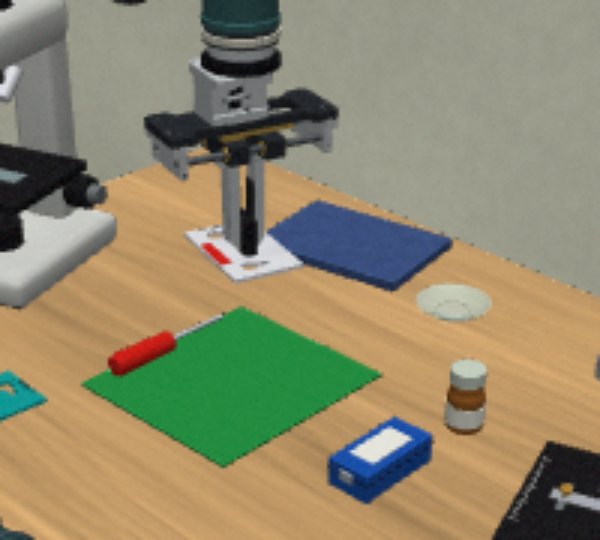

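The plate is held level and clear (crop 245,250). Next I'll carry it over the stage.

Call:
move_arm --deltas '[0, 0, -0.1, -4, 1.5, 0, 1, 0, 0, -0.2, -8, 3, 0, 1, 0, 0, -0.3, -12, 4.5, 0, 1, 0, 0, -0.4, -16, 6, 0, 1, 0, 0, -0.5, -20, 7.6, 0, 1, 0, 0, -0.55, -24, 9.1, 0, 1, 0, 0, -0.6, -28, 10.6, 0, 1, 0, 0, -0.625, -31, 11.8, 0, 1]'

```text
time: 4.6
tool_pos: [0.5278, -0.1244, 0.1691]
ee_rot: [-3.137, -0.003, 1.91]
wrist_force: [0.2, 0.4, -2.5]
width: 0.0135
finger_force: 30.0
```

```bash
python3 -c "
from h import *
to(.5373,-.2278,.14,109.4)"
```

```text
pos [ 0.5278 -0.1244  0.1691] rpy [-1.7974e+02 -1.7000e-01  1.0941e+02] F [ 0.2  0.4 -2.5] w 0.0135 t 4.6
turn [-0.005 -0.003  0.   ] cm [-10.08  -2.53   2.89]
```

Call:
move_arm --deltas '[0, 0, 0, -4, -1, 1, 1, 0, 0, 0, -8, -1.8, 2, 1, 0, 0, 0, -10.2, -2.6, 3, 1, 0, 0, 0, -10.2, -2.6, 3, 1, 0, 0, 0, -10.2, -2.6, 3, 1, 0, 0, 0, -10.2, -2.6, 3, 1]'

```text
time: 5.2
tool_pos: [0.5385, -0.2259, 0.1415]
ee_rot: [-3.141, -0.002, 1.911]
wrist_force: [-1.5, 0.5, -2.4]
width: 0.0136
finger_force: 30.0
```

```bash
python3 - <<'E'
from h import *
to(.5373,-.2278,.14,109.4)
o=robot.get_obs()
s=snap('top','t3.png'); P=cloud(s); z=P[...,2]; ok=s['depth']>0
print(o['tool_pos'])
m=ok&(z>.115)&(z<.145)&(np.hypot(P[...,0]-.537,P[...,1]+.228)<.09)
hsv=cv2.cvtColor(s['image'],cv2.COLOR_RGB2HSV)
q=P[m]; print(m.sum(),np.median(q,0),cv2.minAreaRect(np.float32(q[:,:2])))
rd=m&(hsv[...,1]>120)&((hsv[...,0]<10)|(hsv[...,0]>170)); print('red',rd.sum(),P[rd].mean(0))
v,u=np.where(m); im=s['image'][v.min()-30:v.max()+30,u.min()-30:u.max()+30,::-1]
a=cv2.resize(im,None,fx=4,fy=4,interpolation=cv2.INTER_CUBIC)
s=snap('side'); b=cv2.resize(s['image'][150:280,290:410,::-1],None,fx=3,fy=3)
h=max(a.shape[0],b.shape[0]); c=np.zeros((h,a.shape[1]+b.shape[1],3),np.uint8); c[:a.shape[0],:a.shape[1]]=a;c[:b.shape[0],a.shape[1]:]=b
c=c[:600,:800];print(c.shape,v.min(),u.min()); cv2.imwrite('pics/c3.png',c)
E
```

```text
pos [ 0.5385 -0.2259  0.1415] rpy [-1.7995e+02 -1.1000e-01  1.0948e+02] F [-1.5  0.5 -2.4] w 0.0136 t 5.2
turn [-0.001 -0.002  0.001] cm [-0.14 -0.18  0.15]
[ 0.53853484 -0.22588898  0.14150824]
533 [ 0.53263237 -0.19160391  0.13721435] ((0.5269023776054382, -0.20012792944908142), (0.07564420998096466, 0.06992997974157333), 19.73893165588379)
red 0 [nan nan nan]
(390, 704, 3) 148 354<stdin>:9: RuntimeWarning: Mean of empty slice.
  ret = um.true_divide(
```

View pics/c3.png

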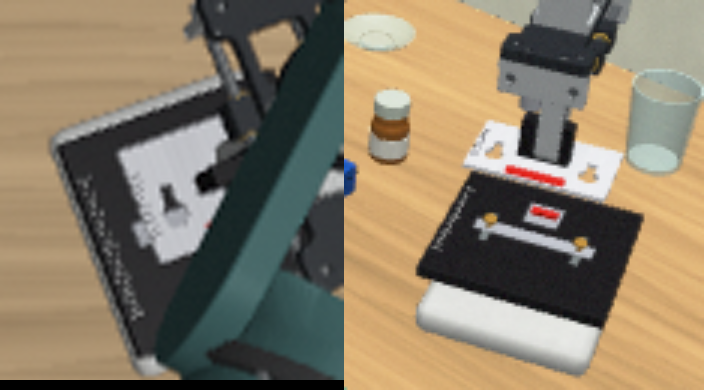

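```bash
cat > rel.py <<'E'
from h import *
s=dict(np.load('last_side.npz')); P=cloud(s); z=P[...,2]; ok=s['depth']>0
hsv=cv2.cvtColor(s['image'],cv2.COLOR_RGB2HSV); rgb=s['image'].astype(int)
near=ok&(np.hypot(P[...,0]-.535,P[...,1]+.23)<.11)
isred=(hsv[...,1]>130)&((hsv[...,0]<10)|(hsv[...,0]>170))
t=robot.get_obs()['tool_pos']
m=near&(abs(z-(t[2]-.0045))<.008)&((rgb.min(2)>150)|isred)
q=P[m]; r=cv2.minAreaRect(np.float32(q[:,:2])); print('plate',m.sum(),np.median(q[:,2]),r)
rd=m&isred; print('red',P[rd].mean(0))
br=near&(z<.085)&(hsv[...,1]>90)&(hsv[...,0]>12)&(hsv[...,0]<35)&(z>.062)
n,l,st,c=cv2.connectedComponentsWithStats(br.astype(np.uint8)); S=[]
for i in range(1,n):
    if st[i,4]>5: S.append(P[l==i].mean(0)); print('screw',c[i],st[i,4],S[-1])
S=np.array(S); mid=(S[0]+S[1])/2; d=(S[0]-S[1])[:2]; print('dist',np.linalg.norm(d),'mid',mid,'stageyaw',np.degrees(np.arctan2(d[1],d[0]))%180-90)
st=near&(abs(z-.062)<.008)&(rgb.sum(2)<200); print('stage',np.median(P[st][:,2]),cv2.minAreaRect(np.float32(P[st][:,:2])))
ax=np.radians(19.4); X=np.array([np.cos(ax),np.sin(ax)]);Y=np.array([-X[1],X[0]])
rel=np.array(r[0])-mid[:2]; print('plate rel screws (mm) x,y',rel@X*1e3,rel@Y*1e3,' red rel',(P[rd].mean(0)[:2]-mid[:2])@X*1e3,(P[rd].mean(0)[:2]-mid[:2])@Y*1e3,'tcp rel plate',(t[:2]-r[0])@X*1e3,(t[:2]-r[0])@Y*1e3)
E
python3 rel.py
```

```text
plate 599 0.13785198578920732 ((0.5397034883499146, -0.22659391164779663), (0.08260099589824677, 0.12026801705360413), 20.37111473083496)
red [ 0.51151538 -0.23657745  0.13831346]
screw [338.2        222.53333333] 15 [ 0.51564976 -0.19674818  0.07067413]
screw [368.375  230.5625] 16 [ 0.5435207  -0.27147325  0.0699535 ]
dist 0.07975352180563754 mid [ 0.52958523 -0.23411072  0.07031381] stageyaw 20.45450223450686
stage 0.06225239798794607 ((0.5263781547546387, -0.23604035377502441), (0.1632613092660904, 0.15946324169635773), 18.732053756713867)
plate rel screws (mm) x,y 12.040562813174361 3.72912696219974  red rel -17.863243936304837 3.675416413970337 tcp rel plate -0.3875896399733722 0.8841380257805845
```

```bash
cat > rel2.py <<'E'
from h import *
import sys
s=dict(np.load('last_top.npz')); s0=None
P=cloud(s); z=P[...,2]; ok=s['depth']>0; rgb=s['image'].astype(int)
t=robot.get_obs()['tool_pos']
ax=np.radians(19.45); X=np.array([np.cos(ax),np.sin(ax)]);Y=np.array([-X[1],X[0]])
c=np.array([.5247,-.2325]); a=(P[...,:2]-c)@X*1e3; b=(P[...,:2]-c)@Y*1e3
near=ok&(abs(a)<75)&(abs(b)<90)
pl=near&(abs(z-t[2]+.0045)<.006)&(rgb.min(2)>150)
# +y edge: for strips in a, max b ; x edges: for strips in b
def edge(m,strip,val,lo,hi,sgn):
    e=[]
    for k in np.arange(lo,hi,3):
        w=m&(strip>=k)&(strip<k+3)
        if w.sum()>2: e.append(sgn*np.max(sgn*val[w]))
    return np.round(e,1)
print('plate +y edge',edge(pl,a,b,-40,60,1))
print('plate -x edge',edge(pl,b,a,25,65,-1)); print('plate +x edge',edge(pl,b,a,25,65,1))
st=near&(abs(z-.062)<.006)&(rgb.sum(2)<220)
print('stage +y edge',edge(st,a,b,-70,70,1))
E
python3 rel2.py
```

```text
plate +y edge [59.6 62.2 62.2 62.  63.5 60.5 63.4 63.2 64.7 61.1 63.5 60.9 62.9 60.7
 63.4 61.8 63.5 62.3 61.2 62.  62.  63.1 62.1 61.3 62.7 56.2]
plate -x edge [ -8.1 -11.1 -16.  -19.8 -19.  -23.8 -22.9 -23.6 -22.8 -21.9 -24.4 -22.6
 -21.8]
plate +x edge [50.3 49.3 50.  49.5 46.9 49.8 48.6 50.3 48.8 49.6 50.5 49.  49.7]
stage +y edge [79.5 79.3 80.  79.9 77.8 77.2 79.2 76.5 80.5 79.1 79.5 79.  77.8 79.4
 78.3 79.  79.4 79.4 79.5 78.7 79.5 79.1 78.4 79.5 79.3 79.9 79.1 78.3
 79.8 79.  78.9 79.1 78.8 79.8 79.4 79.  80.6 78.7 80.5 79.9 78.3 80.4
 79.3 79.7 79.6 78.7 80.1]
```

Call:
move_arm --deltas '[0, 0, 0, -0.3, 0, 2, 1, 0, 0, 0, -0.3, 0, 4, 1, 0, 0, 0, -0.3, 0, 5, 1, 0, 0, 0, -0.3, 0, 5.5, 1, 0, 0, 0, -0.3, 0, 5.5, 1, 0, 0, 0, -0.3, 0, 5.5, 1]'

```text
time: 5.9
tool_pos: [0.5405, -0.23, 0.0885]
ee_rot: [3.14, 0.001, 1.91]
wrist_force: [-0.9, 0.6, -2.0]
width: 0.0138
finger_force: 30.0
```

```bash
python3 - <<'E'
from h import *
to(.5373,-.2278,.08,109.45)
s=snap('top'); a=cv2.resize(s['image'][125:215,330:425,::-1],None,fx=4,fy=4,interpolation=cv2.INTER_CUBIC)
s=snap('side'); b=cv2.resize(s['image'][180:280,300:405,::-1],None,fx=4,fy=4,interpolation=cv2.INTER_CUBIC)
c=np.zeros((400,800,3),np.uint8); c[:360,:380]=a; c[:400,380:800]=b; cv2.imwrite('pics/c4.png',c)
E
python3 rel2.py; python3 rel.py
```

```text
pos [ 0.5405 -0.23    0.0885] rpy [1.7993e+02 7.0000e-02 1.0945e+02] F [-0.9  0.6 -2. ] w 0.0138 t 5.9
turn [ 0.001  0.001 -0.   ] cm [ 0.31 -0.23  0.85]
plate +y edge [56.7 55.4 58.  55.1 59.5 57.1 56.1 57.9 56.1 56.7 54.4 58.1 57.9 56.1
 57.8 57.1 56.2 54.9 57.7 57.6 56.3 59.4 57.5 56.7 58.3 54.7]
plate -x edge [-12.4 -13.9 -16.7 -20.7 -22.4 -24.  -23.1 -22.2 -23.8 -23.  -22.1 -12.7]
plate +x edge [48.5 49.5 50.4 48.7 51.2 48.5 49.  50.9 48.6 50.2 47.4 48.5]
stage +y edge [79.  77.6 79.7 78.  77.3 79.5 77.6 78.9 77.9 79.6 78.7 78.7 79.7 77.9
 79.8 78.8 80.  79.7 78.8 78.9 78.8 80.  79.3 79.  79.2 78.9 79.9 80.
 79.3 78.7 78.3 78.9 79.4 79.5 79.6 79.1 79.2 79.6 79.8 80.1 79.3 79.6
 77.8 79.6 78.7 80.4]
plate 615 0.08445772322957712 ((0.5412924289703369, -0.2309386432170868), (0.08131598681211472, 0.12047804147005081), 20.452327728271484)
red [ 0.51304457 -0.24053433  0.08468246]Traceback (most recent call last):
  File "rel.py", line 14, in <module>
    S=np.array(S); mid=(S[0]+S[1])/2; d=(S[0]-S[1])[:2]; print('dist',np.linalg.norm(d),'mid',mid,'stageyaw',np.degrees(np.arctan2(d[1],d[0]))%180-90)
                        ~^^^
IndexError: index 0 is out of bounds for axis 0 with size 0
```

View pics/c4.png

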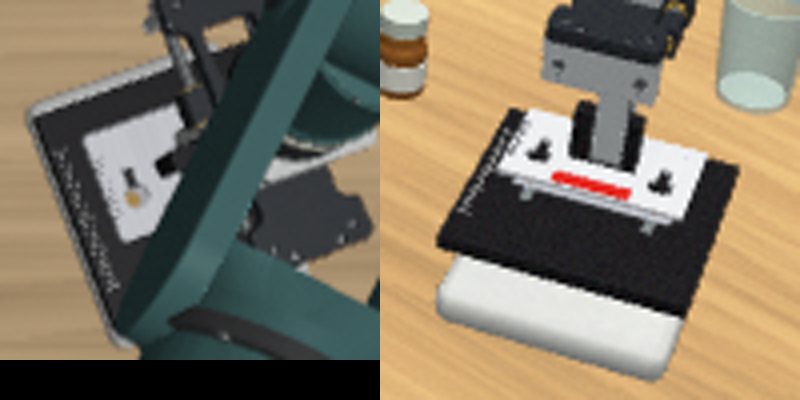

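The screw shows through the wide end from above (crop 133,198). The numbers put the plate about 1 mm too far to -y, so I'll correct that and lower gently.

Call:
move_arm --deltas '[0, 0, 0, 0.1, 0, 0.3, 1, 0, 0, 0, 0.1, 0, 0.5, 1, 0, 0, 0, 0.1, 0, 0.7, 1, 0, 0, 0, 0.1, 0, 0.9, 1, 0, 0, 0, 0.1, 0, 1.1, 1, 0, 0, 0, 0.1, 0, 1.2, 1, 0, 0, 0, 0.1, 0, 1.2, 1]'

```text
time: 6.7
tool_pos: [0.5394, -0.229, 0.0752]
ee_rot: [-3.141, -0.0, 1.91]
wrist_force: [0.3, -0.2, -1.7]
width: 0.0138
finger_force: 30.0
```

```bash
python3 - <<'E'
from h import *
to(.5373,-.2278,.0705,109.45);print(robot.get_obs()['wrist_torque'])
s=snap('top'); s=snap('side')
E
python3 rel2.py; python3 rel.py 2>&1|head -2
```

```text
pos [ 0.5394 -0.229   0.0752] rpy [-1.7999e+02 -2.0000e-02  1.0942e+02] F [ 0.3 -0.2 -1.7] w 0.0138 t 6.7
turn [-0.    -0.    -0.001] cm [ 0.18 -0.16  0.47]
[-0.07072802  0.04614189  0.0080905 ]
plate +y edge [58.7 58.2 59.5 58.  61.1 59.3 57.3 57.1 59.3 58.6 59.4 58.3 57.1 57.9
 58.5 59.4 57.9 57.4 58.9 57.7 59.6 55.9 57.9 59.4 57.8 44.7]
plate -x edge [-10.9 -15.1 -16.7 -19.3 -23.6 -22.7 -24.3 -23.4 -22.4 -24.  -23.2 -22.2]
plate +x edge [48.5 49.2 50.2 50.1 48.4 45.7 50.3 47.3 48.1 50.  48.5 45.6]
stage +y edge [79.4 78.6 80.1 79.1 77.7 79.3 78.  79.8 79.  78.1 80.  78.4 80.3 79.4
 78.3 79.3 79.  78.1 79.  79.8 79.  79.  79.7 79.2 78.5 80.3 78.8 79.6
 79.9 79.6 77.9 79.  77.8 80.1 78.7 80.3 78.7 78.  80.  79.2 79.9 79.3
 78.5 79.3]
plate 609 0.07105859627783895 ((0.5381312370300293, -0.2301926612854004), (0.08222580701112747, 0.12130476534366608), 18.860393524169922)
red [ 0.51176594 -0.2399222   0.07171285]
```

The plate's underside is below the head tops with no force, so the heads are through. I'll lower it to the stage.

Call:
move_arm --deltas '[0, 0, 0, 0, 0, 0.1, 1, 0, 0, 0, 0, 0, 0.2, 1, 0, 0, 0, 0, 0, 0.3, 1, 0, 0, 0, 0, 0, 0.35, 1, 0, 0, 0, 0, 0, 0.4, 1, 0, 0, 0, 0, 0, 0.4, 1]'

```text
time: 7.4
tool_pos: [0.5397, -0.2291, 0.0717]
ee_rot: [3.141, 0.0, 1.91]
wrist_force: [0.3, 0.2, -0.7]
width: 0.0138
finger_force: 30.0
```

```bash
python3 - <<'E'
from h import *
to(.5373,-.2278,.0705,109.45);print(robot.get_obs()['wrist_torque'])
E
```

```text
pos [ 0.5397 -0.2291  0.0717] rpy [1.7997e+02 2.0000e-02 1.0942e+02] F [ 0.3  0.2 -0.7] w 0.0138 t 7.4
turn [ 0.  0. -0.] cm [ 0.2  -0.18  0.12]
[-0.13167675 -0.05912721 -0.01764734]
```

Call:
move_arm --deltas '[0, 0, 0, 0, 0, 0.05, 1, 0, 0, 0, 0, 0, 0.1, 1, 0, 0, 0, 0, 0, 0.15, 1, 0, 0, 0, 0, 0, 0.15, 1]'

```text
time: 7.8
tool_pos: [0.5397, -0.2291, 0.0706]
ee_rot: [3.141, 0.001, 1.91]
wrist_force: [-0.9, 0.5, 3.0]
width: 0.0137
finger_force: 30.0
```

```bash
python3 - <<'E'
from h import *
to(.5373,-.2278,.0705,109.45);print(robot.get_obs()['wrist_torque'])
E
```

```text
pos [ 0.5397 -0.2291  0.0706] rpy [1.7997e+02 3.0000e-02 1.0942e+02] F [-0.9  0.5  3. ] w 0.0137 t 7.8
turn [ 0.001  0.001 -0.   ] cm [ 0.21 -0.18  0.01]
[0.02014973 0.14484202 0.00681795]
```

Call:
move_arm --deltas '[0, 0, 0, 0, -0.15, 0, 1, 0, 0, 0, 0, -0.3, 0, 1, 0, 0, 0, 0, -0.45, 0, 1, 0, 0, 0, 0, -0.6, 0, 1, 0, 0, 0, 0, -0.75, 0, 1, 0, 0, 0, 0, -0.9, 0, 1, 0, 0, 0, 0, -0.9, 0, 1]'

```text
time: 8.5
tool_pos: [0.5314, -0.2322, 0.0706]
ee_rot: [3.14, 0.001, 1.91]
wrist_force: [3.4, 0.3, 5.8]
width: 0.0137
finger_force: 30.0
```

```bash
cat > st.py <<'E'
from h import *
o=robot.get_obs(); ax=np.radians(19.45); X=np.array([np.cos(ax),np.sin(ax)]);Y=np.array([-X[1],X[0]])
d=(o['tool_pos'][:2]-[.5397,-.2291])*1e3; f=o['wrist_force']
print('slide',d@X,'lat',d@Y,'z',o['tool_pos'][2]*1e3,'Fx',f[:2]@X,'Fy',f[:2]@Y,'Fz',f[2],'M',o['wrist_torque'].round(2),np.degrees(o['ee_rot']).round(2))
E
python3 st.py
```

```text
slide -8.856059693594622 lat -0.14468157615817098 z 70.55965057610244 Fx 3.3037581492278103 Fy -0.8959378107723605 Fz 5.752930538096848 M [ 0.26 -0.56 -0.04] [1.7993e+02 5.0000e-02 1.0942e+02]
```

Call:
move_arm --deltas '[0, 0, 0, 0, -0.15, 0, 1, 0, 0, 0, 0, -0.3, 0, 1, 0, 0, 0, 0, -0.45, 0, 1, 0, 0, 0, 0, -0.55, 0, 1, 0, 0, 0, 0, -0.65, 0, 1, 0, 0, 0, 0, -0.7, 0, 1, 0, 0, 0, 0, -0.7, 0, 1]'

```text
time: 9.2
tool_pos: [0.5251, -0.2344, 0.0706]
ee_rot: [3.14, 0.001, 1.91]
wrist_force: [4.3, 1.2, 5.6]
width: 0.0137
finger_force: 30.0
```

```bash
python3 st.py
```

```text
slide -15.586766733273342 lat -0.16154895712895617 z 70.6033651480275 Fx 4.463915114284764 Fy -0.331285324940374 Fz 5.6358622402465395 M [ 0.32 -0.62 -0.04] [1.7991e+02 5.0000e-02 1.0942e+02]
```

Next, short steps while feeling for the stop.

Call:
move_arm --deltas '[0, 0, 0, 0, -0.05, 0, 1, 0, 0, 0, 0, -0.1, 0, 1, 0, 0, 0, 0, -0.15, 0, 1, 0, 0, 0, 0, -0.2, 0, 1, 0, 0, 0, 0, -0.2, 0, 1]'

```text
time: 9.7
tool_pos: [0.5231, -0.2351, 0.0706]
ee_rot: [3.14, 0.001, 1.91]
wrist_force: [4.1, 1.4, 6.2]
width: 0.0136
finger_force: 30.0
```

```bash
python3 st.py
```

```text
slide -17.677810541068947 lat -0.1288258178903239 z 70.55354886033597 Fx 4.375019142628932 Fy -0.04382239476158535 Fz 6.238316672770272 M [ 0.22 -0.55  0.01] [1.7993e+02 5.0000e-02 1.0943e+02]
```

Call:
move_arm --deltas '[0, 0, 0, 0, -0.05, 0, 1, 0, 0, 0, 0, -0.1, 0, 1, 0, 0, 0, 0, -0.1, 0, 1, 0, 0, 0, 0, -0.1, 0, 1]'

```text
time: 10.1
tool_pos: [0.5229, -0.2352, 0.0706]
ee_rot: [3.139, 0.001, 1.91]
wrist_force: [5.1, 2.1, 5.0]
width: 0.0136
finger_force: 30.0
```

```bash
python3 st.py
```

```text
slide -17.905103435960136 lat -0.1331239123257863 z 70.6196913785728 Fx 5.506706922605722 Fy 0.28885170227926865 Fz 4.998288500145631 M [ 0.27 -0.8  -0.  ] [1.7984e+02 6.0000e-02 1.0944e+02]
```

Call:
move_arm --deltas '[0, 0, 0, 0, -0.05, 0, 1, 0, 0, 0, 0, -0.1, 0, 1, 0, 0, 0, 0, -0.1, 0, 1, 0, 0, 0, 0, -0.1, 0, 1]'

```text
time: 10.5
tool_pos: [0.5228, -0.2352, 0.0707]
ee_rot: [3.137, 0.001, 1.91]
wrist_force: [6.6, 2.5, 4.1]
width: 0.014
finger_force: 30.0
```

```bash
python3 st.py
```

```text
slide -18.019600598979235 lat -0.13367397961540917 z 70.70481917790816 Fx 7.101709351605049 Fy 0.15168103526951454 Fz 4.122409088555837 M [ 0.46 -1.21  0.03] [1.7973e+02 7.0000e-02 1.0945e+02]
```

```bash
python3 - <<'E'
from h import *
s=snap('top'); a=cv2.resize(s['image'][125:215,330:425,::-1],None,fx=4,fy=4,interpolation=cv2.INTER_CUBIC)
s=snap('side'); b=cv2.resize(s['image'][180:280,300:405,::-1],None,fx=4,fy=4,interpolation=cv2.INTER_CUBIC)
c=np.zeros((400,800,3),np.uint8); c[:360,:380]=a; c[:400,380:800]=b; cv2.imwrite('pics/c5.png',c)
E
python3 rel2.py; python3 rel.py 2>&1|head -2
```

```text
plate +y edge [57.4 57.4 58.9 57.3 59.4 58.1 55.6 59.4 57.7 59.8 57.5 54.3 56.6 57.5
 55.9 58.5 57.7 55.2 57.3 56.5 58.6 57.3 58.7 56.9 50.9 12.9 12.2 12.1]
plate -x edge [-35.7 -32.2 -40.  -41.7 -40.7 -42.4 -41.5 -40.5 -42.2 -41.3 -40.4 -42. ]
plate +x edge [32.6 29.6 31.7 28.9 33.8 31.9 32.6 27.4 32.2 29.1 31.5 28.7]
stage +y edge [79.2 78.9 78.4 79.5 77.8 79.8 78.7 78.4 78.6 78.  79.9 79.4 78.  79.1
 78.4 79.5 78.3 77.6 79.9 78.9 80.6 79.  80.  79.  79.  80.3 78.9 80.2
 80.2 78.8 79.8 78.5 78.8 79.9 79.5 79.9 78.8 78.8 79.2 77.  78.5 79.8
 79.7 80.5 80.1 78.  79.7]
plate 609 0.0664129564647924 ((0.5225208401679993, -0.2351730912923813), (0.08414067327976227, 0.12174170464277267), 19.1008358001709)
red [ 0.49540475 -0.24564976  0.06660207]
```

View pics/c5.png

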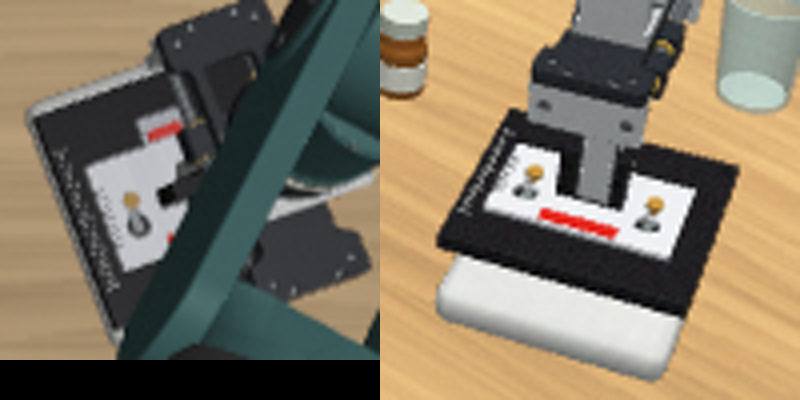

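The heads sit at the far slot ends and the red latch shows clear behind the plate (crop 163,131). One more gentle nudge, then I'll check the latch height.

Call:
move_arm --deltas '[0, 0, 0, 0, -0.1, 0, 1, 0, 0, 0, 0, -0.15, 0, 1, 0, 0, 0, 0, -0.15, 0, 1, 0, 0, 0, 0, -0.15, 0, 1]'

```text
time: 11.0
tool_pos: [0.5226, -0.2353, 0.0708]
ee_rot: [3.134, 0.002, 1.911]
wrist_force: [10.6, 2.4, 2.5]
width: 0.014
finger_force: 30.0
```

```bash
python3 st.py; cat > lt.py <<'E'
from h import *
s=snap('top'); P=cloud(s); hsv=cv2.cvtColor(s['image'],cv2.COLOR_RGB2HSV)
m=(hsv[...,1]>120)&((hsv[...,0]<10)|(hsv[...,0]>170))&(s['depth']>0)
near=(abs(P[...,0]-.561)<.02)&(abs(P[...,1]+.2187)<.025); m&=near; print('latch',m.sum(),P[m].mean(0),P[m][:,2].std())
st=(s['depth']>0)&(np.hypot(P[...,0]-.585,P[...,1]+.19)<.02); print('stage',np.median(P[st][:,2]))
E
python3 lt.py
```

```text
slide -18.150491668404015 lat -0.1264835517242102 z 70.80627879155627 Fx 10.755018658020697 Fy -1.2660163908779374 Fz 2.5081886834242226 M [ 0.59 -1.76  0.03] [1.7956e+02 9.0000e-02 1.0947e+02]
latch 18 [ 0.56113648 -0.21904493  0.06631473] 0.0017894423389988921
stage 0.2086117828208534
```

The latch is at z 66 mm, which is up, and the stop is firm. I'll relax the push, open the fingers and retreat.

Call:
move_arm --deltas '[0, 0, 0, 0, 0.15, 0, 1, 0, 0, 0, 0, 0.3, 0, 1, 0, 0, 0, 0, 0.35, 0, 1, 0, 0, 0, 0, 0.35, 0, 0.2, 0, 0, 0, 0, 0.35, 0, 0.2, 0, 0, 0, 0, 0.35, 0, 0.2, 0, 0, 0, 0, 0.35, 0, 0.2]'

```text
time: 11.75
tool_pos: [0.5215, -0.2349, 0.0689]
ee_rot: [-3.14, -0.002, 1.91]
wrist_force: [0.4, -0.3, -0.2]
width: 0.037
finger_force: 0.0
```

```bash
python3 st.py; python3 lt.py
```

```text
slide -19.05315263656004 lat 0.6181423014121379 z 68.89912064500423 Fx 0.32305045664854504 Fy -0.40192416084725063 Fz -0.2359610604237667 M [-0.08  0.07  0.02] [-1.7989e+02 -9.0000e-02  1.0941e+02]
latch 14 [ 0.55881111 -0.21457426  0.07378848] 0.02704147765914027
stage 0.20705452735249463
```

Released. Now I'll go straight up and then away.

Call:
move_arm --deltas '[0, 0, 0, 0, 0, -2, 0.2, 0, 0, 0, 0, 0, -5, 0.2, 0, 0, 0, 0, 0, -9, 0.2, 0, 0, 0, 0, 0, -13, 0.2, 0, 0, 0, 10, 0, -15, 0.2, 0, 0, 0, 15, 0, -15, 0.2, 0, 0, 0, 20, 0, -15, 0.2, 0, 0, 0, 20, 0, -15, 0.2]'

```text
time: 12.6
tool_pos: [0.4555, -0.0463, 0.22]
ee_rot: [3.141, 0.0, 1.909]
wrist_force: [1.3, 0.4, 0.3]
width: 0.0376
finger_force: 0.0
```

```bash
python3 lt.py; python3 - <<'E'
from h import *
s=dict(np.load('last_top.npz')); a=cv2.resize(s['image'][125:215,330:425,::-1],None,fx=4,fy=4,interpolation=cv2.INTER_CUBIC)
s=snap('side'); b=cv2.resize(s['image'][120:290,150:410,::-1],(420,275))
c=np.zeros((360,800,3),np.uint8); c[:360,:380]=a; c[:275,380:800]=b; cv2.imwrite('pics/c6.png',c)
E
```

```text
latch 0 [nan nan nan] nan
stage nanlt.py:4: RuntimeWarning: Mean of empty slice.
  near=(abs(P[...,0]-.561)<.02)&(abs(P[...,1]+.2187)<.025); m&=near; print('latch',m.sum(),P[m].mean(0),P[m][:,2].std())
  ret = um.true_divide(
  ret = _var(a, axis=axis, dtype=dtype, out=out, ddof=ddof,
  arrmean = um.true_divide(arrmean, div, out=arrmean,
  ret = ret.dtype.type(ret / rcount)
  return _methods._mean(a, axis=axis, dtype=dtype,
  ret = ret.dtype.type(ret / rcount)
```

View pics/c6.png

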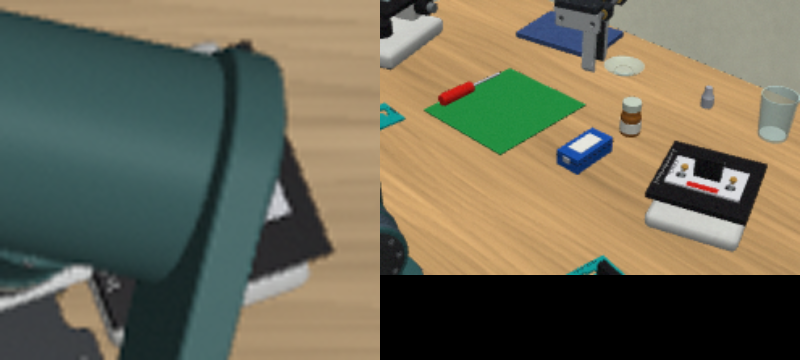

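The plate is home on the stage (crop 705,170), and the jar, box and screwdriver haven't moved. I'll move the arm clear to check the latch from above.

Call:
move_arm --deltas '[0, 0, 0, 5, 0, 0, 0.2, 0, 0, 0, 10, 0, 0, 0.2, 0, 0, 0, 15, 0, 0, 0.2, 0, 0, 0, 20, 0, 0, 0.2, 0, 0, 0, 25, 0, 0, 0.2, 0, 0, 0, 25, 0, 0, 0.2, 0, 0, 0, 25, 0, 0, 0.2]'

```text
time: 13.4
tool_pos: [0.3733, 0.1884, 0.2197]
ee_rot: [-3.141, 0.001, 1.913]
wrist_force: [-0.5, -0.5, -0.0]
width: 0.0374
finger_force: 0.0
```

```bash
python3 lt.py; sed -i "s/t=robot.get_obs()\['tool_pos'\]/t=[0,0,.0705]/" rel2.py; python3 rel2.py | head -3
```

```text
latch 18 [ 0.56109153 -0.21898635  0.06654565] 0.0017459366398772482
stage 0.06198321973602505
plate +y edge [58.  57.2 59.  57.7 55.6 54.8 56.7 59.4 56.5 56.1 59.1 54.8 59.4 57.7
 59.4 58.1 56.5 56.  57.4 59.1 58.7 57.5 59.4 57.8 45.7 10.5 13.  10.8]
plate -x edge [-41.8 -40.9 -40.  -41.7 -40.7 -39.9 -41.5 -40.5 -42.2 -41.3 -40.4 -33.4]
```

```bash
python3 -c "
from bench import robot
print(robot.close_job())"
```

```text
the job is handed in; nothing more can be done
None
```

The plate is fully home under both screw heads, the red latch is up behind it, the plate is released, and the screwdriver, box and jar weren't touched; I handed the job in at about 13.4 s.

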